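Dry-check a level sensor over a flat target disc

ROBOT

A 6-joint arm with a two-finger parallel gripper is mounted at the origin on a cart in front of the work surface, level with it; the furniture and walls round the work are solid. World frame = base frame: x ahead of the robot, y to its left, z up, the work surface at z = 0. Lengths are in m, angles in rad, forces in N, time in s.
With the tool pointing down it reaches from about 0.35 to 0.875 m from the base axis. Payload 15.5 kg.
Tool frame: the origin (TCP) lies midway between the tips of the shut fingers; the grasp point (between the pads) lies grip_depth behind it (grip_depth is the distance from the TCP to the grasp point, in m); z points along the fingers, y is the line along which they close (so a half turn about z gives the same grasp; the last joint's range is limited). The gripper opens to 85 mm and grips with 20 to 120 N. Pads are 22 mm wide; open, the fingers measure 114 mm over their backs; the gripper's body (76 mm by 85 mm) begins 54 mm behind the grasp point. The pads swing forward as they close: fully open they stand 13 mm farther back than shut.
Start: joints at [-1.29, 0.494, 1.345, -0, 1.302, -0.096], TCP at [0.23, -0.581, 0.231] pointing down, gripper open.
Joint ranges: [-2.91, 2.91], [-0.82, 2.16], [0.22, 2.67], [-1.22, 4.37], [0.12, 2.79], [-3.08, 3.08]. Speed limits (rad/s): [1.89, 1.89, 2.57, 3.01, 3.01, 3.01].

INTERFACE

Orientations are given as a 3x3 rotation matrix whose columns are the frame's x, y, z axes.
In Python, from plant import read_state, read_camera, hand_in, grip_depth gives the robot as it stands.
- The arm moves only by the shell command python3 -m crank 'ROWS' [OPENING]. ROWS is JSON, a list of rows, each a list of 2 entries, a list of its own where there are three numbers: the shift along the tool's x, y, z in units of 60 mm (1.0 is 60 mm), then the turn, a rotation vector about the tool's x, y, z in units of 5 degrees (1.0 is 5 degrees). In form: [[[x, y, z], [rx, ry, rz]], ...]. A call has 1 to 20 rows; each row shifts and turns the commanded pose from where the row before left it, along the tool's axes as they then stand; what a row does not reach is not made up. A row lasts 1/8 s, in which the tool goes at most 62.5 mm and 10.7 degrees, less where a joint would pass 70% of its speed; a pose out of reach is approached as far as the arm can. A call is refused whole if a number of a shift passes 1 or a number of a turn 1, either way. A call with a gripper value outside its range is refused whole. OPENING is the finger opening in mm, from 0 to 85.4, set as the call begins (- or left out, the last holds). The fingers move at their own pace and stop on an object; the grip force is fixed at half the most. Time passes only in rows, so rows that do not move let the fingers close. It gives the time, the measured TCP pose, the force, the opening and the grip force at its end, in the units of the state.
- read_state(): the state, without advancing time (a new reading comes with each control period).
- read_camera(name): name is "scene" or "top" or "wrist"; returns a dict with "image" (420x560x3 uint8, blue, green, red), "fx", "fy", "cx", "cy" (pixels), "R" (3x3) and "t" (3): a world point X has camera coordinates R X + t; the wrist camera has in their place "hand_eye" (4x4, takes a point from camera to tool coordinates, whose origin is the TCP and whose axes are the flange's). Camera axes: x right, y down, z forward; pixel columns grow to the right and rows downward; lengths in m; the calibration is good to about 2 mm. A picture is of the moment at which its call begins: read the wrist's pose just before it. There is no depth.
- hand_in(): hands the job in; it is judged then, once.
The state is a dict: "time": time; "joint_positions": joint angles; "joint_vel": joint speeds; "joint_torque": joint torques, N m; "tool_pos": TCP position; "orientation": TCP orientation; "ft_force": force on the tool from outside, world axes, zero at the start; "moment": the same for the moment, N m; "grip_width": finger opening in m; "grasp_force": force on a finger pad.
Only numpy, scipy, OpenCV 4.12 (cv2) and the standard library are available. Lean on these libraries where they do the work, as an engineer would, in place of code of your own. Each camera call takes 0.05 s, during which the arm holds its last target. There are 200 camera calls.

TASK

Dry-check the level sensor against a full vessel: set the flat metal disc, step downwards, on the rim of the small beaker so that it lies seated and level, and let go of it. Then draw the level sensor lengthways out of its slanted sleeve, turn it so that its face points straight down, and hold it still over the middle of the disc for the reading, its face about 100 mm above the disc and never touching it. Finish while still holding it there; do not tip the beaker or push the open sensor cap lying nearby.

Things in the scene. Friction and masses are not known exactly. Their poses are not given: they have to be found in the camera images.
- beaker: small clear straight-sided beaker without a handle, whitish at the bottom, loose, 0.25 kg, 80 mm outside diameter, 100 mm high, mouth 69 mm inside diameter, with a small pouring lip at its +y side that stands 2 mm above the rim. Origin under the bottom, z up; the round wall is centred 4 mm to -y of the origin
- beaker_rim (a point): centre of the beaker's mouth, level with the rim, 100 mm above the table
- disc: loose flat steel disc, 0.12 kg, 92 mm diameter, lying on the table. Origin: middle of its underside, z up. Locating step of 62 mm diameter from z = 0 to 6 mm (goes loosely into the beaker's mouth), plate from 6 to 11 mm, and on top at the -x edge a black grip block, z = 11 to 41 mm, 10 mm thick along x, 32 mm along y, centred at x = -39 mm
- disc_top (a point): middle of the disc's flat top, 11 mm above the disc's origin; 5 mm above the beaker's rim when seated (about 1 mm more where it lies on the pouring lip)
- sleeve: grey round tube on a fixed dark steel stand (base plate 130 x 100 mm), 45 mm inside, 55 mm outside diameter, 74 mm long. It slants 40 degrees from upright, mouth up and towards the robot. Origin: middle of the mouth, 95 mm above the table; z points out of the mouth along the tube; y is level
- sensor: grey round level sensor, 0.28 kg, 147 mm long, parked nose down in the sleeve by its weight, collar on the mouth. Origin: middle of the face at the nose; z runs from face to tail. Threaded barrel 40 mm diameter, z = 0 to 70 mm; hexagon collar 62 mm, to 78; smooth housing to grip, 48 mm diameter, to 134; black end cap to 139; plug of 13 mm to 147. Face straight down = z straight up
- sensor_face (a point): middle of the sensor's face (the nose end, same as the sensor's origin)
- open_cap: bystander: loose green round sensor cap, 87 mm diameter, 32 mm high, open side up with a circuit board in it, lying on the table; not to be moved. Origin under its middle

How it is judged:
By the outcome, as a careful person would: the job done as asked, in the order asked, and still so for the second after the job is handed in, while the arm keeps its last pose, push and grip.
It also fails if it takes over 64 s, if anything falls off the work surface, if the arm or the gripper's body presses on something with over 40 N, if the wrist force passes 120 N, or if a joint passes its speed limit or range.

## Working session

There is one attempt and no reset: what is moved stays moved. The work goes in short steps, Python scripts to look and compute and a shell command to move; the robot and the scene stay as the last step left them, time stands still between calls to the robot, and variables do not carry over. Pictures are saved under pics/ and viewed, at most 10 in all, crops included, and the job is handed in when it is done.

```bash
ls; mkdir -p pics
python3 - <<'E'
from plant import *
import cv2,numpy as np
s=read_state();print(s['tool_pos'],np.round(s['orientation'],3).tolist(),grip_depth,s['time'])
ims=[]
for n in('scene','top'):
    c=read_camera(n);cv2.imwrite(f'pics/{n}0.png',c['image']);print(n,c['fx'],c['fy'],c['cx'],c['cy'],np.round(c['R'],3).tolist(),c['t'])
E
```

```text
pics
[ 0.22989799 -0.58078798  0.23068087] [[0.93, 0.368, -0.0], [0.368, -0.93, 0.001], [0.0, -0.001, -1.0]] 0.0187 0.0
scene 528.2892851689318 528.2892851689318 287.9543109789504 211.48303073267294 [[0.712, -0.702, -0.011], [-0.354, -0.345, -0.869], [0.606, 0.623, -0.494]] [-0.58171079  0.23143782  0.74354705]
top 399.0837072696946 399.0837072696946 279.65051763313363 208.93276780375328 [[0.02, -1.0, -0.024], [-0.989, -0.017, -0.144], [0.144, 0.026, -0.989]] [-0.23203018  0.61108373  0.87722637]
```

View pics/scene0.png

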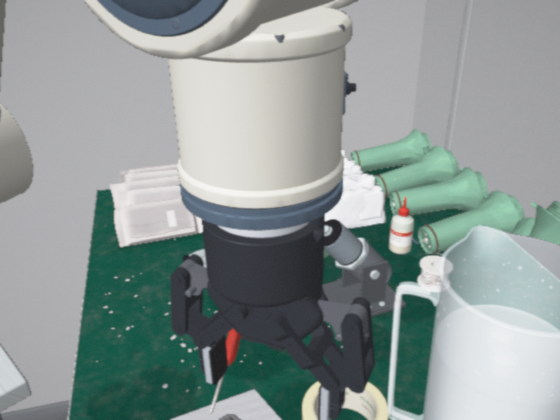

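View pics/top0.png

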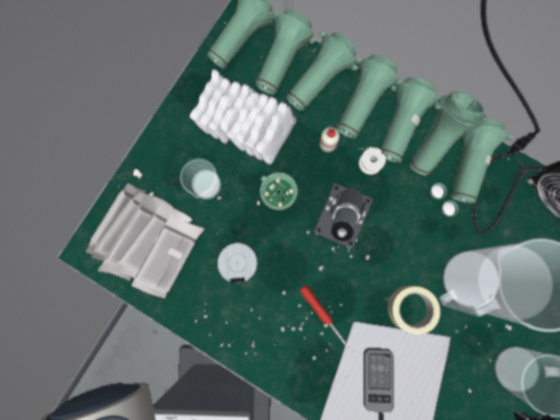

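The scene view is mostly blocked by the arm: only the sleeve stand shows, at about (365,275). The top view shows the beaker at about (200,180), disc (237,262) with its block at (237,280), cap (280,190), and sensor tail (342,230) on the stand at (345,215).

```bash
cat > h.py <<'E'
from plant import *
import cv2,numpy as np
def cam(n):
    """camera dict with world pose: C centre, W camera->world rotation"""
    s=read_state();c=read_camera(n)
    if n=='wrist':
        H=np.array(c['hand_eye']);Rt=np.array(s['orientation'])
        c['W']=Rt@H[:3,:3];c['C']=Rt@H[:3,3]+np.array(s['tool_pos'])
    else:
        c['W']=np.array(c['R']).T;c['C']=-c['W']@np.array(c['t'])
    return c
def ray(c,u,v):
    d=c['W']@np.array([(u-c['cx'])/c['fx'],(v-c['cy'])/c['fy'],1]);return d/np.linalg.norm(d)
def onz(c,u,v,z):
    d=ray(c,u,v);return c['C']+d*(z-c['C'][2])/d[2]
def proj(c,X):
    p=c['W'].T@(np.asarray(X)-c['C']);return np.array([c['cx']+c['fx']*p[0]/p[2],c['cy']+c['fy']*p[1]/p[2]])
def cross(obs):
    """least squares point from [(cam,u,v),...], and the ray misses in mm"""
    A=np.zeros((3,3));b=np.zeros(3);L=[]
    for c,u,v in obs:
        d=ray(c,u,v);P=np.eye(3)-np.outer(d,d);A+=P;b+=P@c['C'];L.append((P,c['C']))
    X=np.linalg.solve(A,b);return X,[round(1e3*np.linalg.norm(P@(X-C)),1) for P,C in L]
E
python3 - <<'E'
from h import *
c=cam('top');print(c['C'])
for n,u,v,z in[('beakrim',200,176,.1),('beakbot',207,184,0),('disc',237,262,.011),('block',237,280,.041),('cap',280,190,.0),('tail',342,232,.15),('base',345,215,0)]:
    print(n,onz(c,u,v,z).round(3))
s=read_state()
im=c['image'];cv2.imwrite('pics/topc.png',cv2.resize(im[130:310,140:400],None,fx=3,fy=3,interpolation=cv2.INTER_CUBIC))
c=cam('wrist');print(np.round(c['hand_eye'],3).tolist(),c['fx'],c['cx'],c['cy'])
E
```

```text
[ 0.48297935 -0.2449062   0.95054686]
beakrim [ 0.677 -0.046  0.1  ]
beakbot [ 0.68  -0.041  0.   ]
disc [ 0.493 -0.123  0.011]
block [ 0.452 -0.128  0.041]
cap [ 0.668 -0.219  0.   ]
tail [ 0.555 -0.349  0.15 ]
base [ 0.609 -0.376  0.   ]
[[-0.0, -0.965, -0.263, 0.067], [1.0, -0.0, 0.0, -0.001], [-0.0, -0.263, 0.965, -0.143], [0.0, 0.0, 0.0, 1.0]] 369.47179000836513 285.8370951662434 206.20933024805177
```

View pics/topc.png

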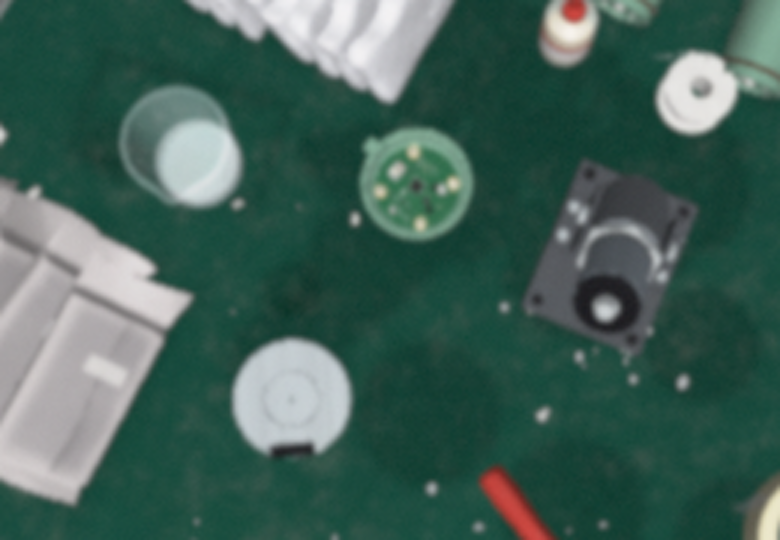

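Found: beaker at about (0.677,-0.046), disc (0.493,-0.123), block on its -x side, cap (0.668,-0.219), and the sensor tail near (0.555,-0.35). The pouring lip isn't clear at this resolution. I'll go above the scene and measure with the wrist camera.

```bash
python3 -m crank '[[[0,0,-0.72],[0,0,0]],[[0,0,-0.72],[0,0,0]],[[0,0,-0.72],[0,0,0]],[[0.76,-0.47,0],[0,0,0]],[[0.76,-0.47,0],[0,0,0]],[[0.76,-0.47,0],[0,0,0]],[[0.76,-0.47,0],[0,0,0]],[[0.76,-0.47,0],[0,0,0]],[[0.76,-0.47,0],[0,0,0]],[[0.76,-0.47,0],[0,0,0]],[[0.76,-0.47,0],[0,0,0]],[[0.76,-0.47,0],[0,0,0]],[[0.76,-0.47,0],[0,0,0]]]' 60
python3 -m crank '[[[0,0,0],[0,0,-1]],[[0,0,0],[0,0,-1]],[[0,0,0],[0,0,-1]],[[0,0,0],[0,0,-1]],[[0,0,0],[0,0,-1]],[[0,0,0],[0,0,-1]],[[0,0,0],[0,0,-1]],[[0,0,0],[0,0,-1]],[[0,0,0],[0,0,-1]],[[0,0,0],[0,0,-1]],[[0,0,0],[0,0,-1]],[[0,0,0],[0,0,-1]],[[0,0,0],[0,0,-1]],[[0,0,0],[0,0,-0.7]],[[0,0,0],[0,0,0]],[[0,0,0],[0,0,0]]]'
cat >> h.py <<'E'
import pickle
def snap(name,n='wrist'):
    c=cam(n);pickle.dump(c,open(f'pics/{name}.pkl','wb'));cv2.imwrite(f'pics/{name}.png',c['image']);return c
def load(name): return pickle.load(open(f'pics/{name}.pkl','rb'))
E
python3 -c "
from h import *
c=snap('w1');print(c['C']);c=snap('s1','scene')"
```

```text
time: 1.82
tool_pos: [0.551, -0.1496, 0.3608]
orientation: [[0.93, 0.368, -0.0], [0.368, -0.93, -0.0], [-0.0, 0.0, -1.0]]
ft_force: [1.0, -0.1, -0.3]
grip_width: 0.0598
grasp_force: 0.0
time: 3.82
tool_pos: [0.5502, -0.1511, 0.3608]
orientation: [[-0.0, 1.0, -0.0], [1.0, 0.0, 0.0], [0.0, -0.0, -1.0]]
ft_force: [-1.2, -0.2, 0.4]
grip_width: 0.06
grasp_force: 0.0
[ 0.54979312 -0.08392502  0.50363677]
```

View pics/w1.png

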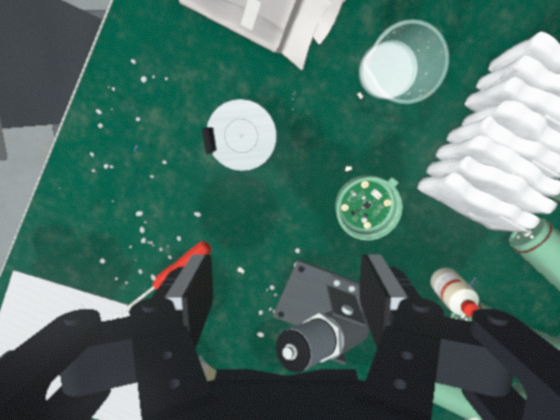

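The wrist view shows the disc centred at about (241,134) with its block at (209,139), beaker rim circle near (415,62) with its base near (390,68), cap at (369,207), and sensor tail plug (290,352). I'll take a second view for stereo.

```bash
python3 -m crank '[[[0.6,0.2,0],[0,0,0]],[[0.6,0.2,0],[0,0,0]],[[0.6,0.2,0],[0,0,0]],[[0,0,0],[0,0,0]],[[0,0,0],[0,0,0]]]'
python3 - <<'E'
from h import *
c2=snap('w2');c1=load('w1')
def disc(c):
    hsv=cv2.cvtColor(c['image'],cv2.COLOR_BGR2HSV)
    m=((hsv[...,1]<70)&(hsv[...,2]>120)).astype(np.uint8)
    u,v=proj(c,[.493,-.123,.011]).round().astype(int)
    n,lab,st,ce=cv2.connectedComponentsWithStats(m)
    l=lab[v-8,u];cn,_=cv2.findContours((lab==l).astype(np.uint8),cv2.RETR_EXTERNAL,cv2.CHAIN_APPROX_NONE)
    cn=max(cn,key=cv2.contourArea);h=cv2.convexHull(cn);e=cv2.fitEllipse(h)
    b=(c['image'].max(2)<70).astype(np.uint8)
    ub,vb=proj(c,[.452,-.128,.041]).round().astype(int)
    w=np.zeros_like(b);w[vb-25:vb+25,ub-25:ub+25]=1
    n,lab,st,ce=cv2.connectedComponentsWithStats(b*w);k=1+np.argmax(st[1:,4])
    q=cv2.minAreaRect(np.argwhere(lab==k)[:,::-1].astype(np.float32))
    return e,q
for n,c in(('1',c1),('2',c2)):
    e,q=disc(c);print(n,e,q,onz(c,*e[0],.011),onz(c,*q[0],.03)); c['d']=e[0];c['b']=q[0]
print(cross([(c,*c['d']) for c in(c1,c2)]),cross([(c,*c['b']) for c in(c1,c2)]))
outs=[]
for c in(c1,c2):
    u,v=proj(c,[.68,-.043,.06]).round().astype(int);print(u,v)
    y=max(v-60,0);x=u-70;outs.append(cv2.resize(c['image'][y:y+120,x:x+130],(390,360),interpolation=cv2.INTER_CUBIC));print('crop',x,y)
cv2.imwrite('pics/bk.png',np.hstack(outs))
E
```

```text
time: 4.55
tool_pos: [0.5859, -0.0434, 0.3608]
orientation: [[-0.001, 1.0, -0.0], [1.0, 0.001, -0.0], [-0.0, -0.0, -1.0]]
ft_force: [-0.1, -0.4, -0.8]
grip_width: 0.0599
grasp_force: 0.0
1 ((240.8509521484375, 134.55149841308594), (70.36156463623047, 73.12693786621094), 152.33518981933594) ((208.5, 140.0), (25.481842041015625, 10.192737579345703), 80.53767395019531) [ 0.4912614  -0.12108043  0.011     ] [ 0.45232893 -0.1264375   0.03      ]
2 ((217.53440856933594, 213.07069396972656), (64.27450561523438, 68.12740325927734), 117.57979583740234) ((186.52801513671875, 220.40399169921875), (25.31229019165039, 10.554241180419922), 79.69515228271484) [ 0.49125829 -0.12092721  0.011     ] [ 0.45278078 -0.1256481   0.03      ]
(array([ 0.49116198, -0.12112026,  0.01036824]), [np.float64(0.0), np.float64(0.0)]) (array([ 0.45165236, -0.12679707,  0.0262881 ]), [np.float64(0.1), np.float64(0.1)])
401 68
crop 331 8
364 163
crop 294 103
```

View pics/bk.png

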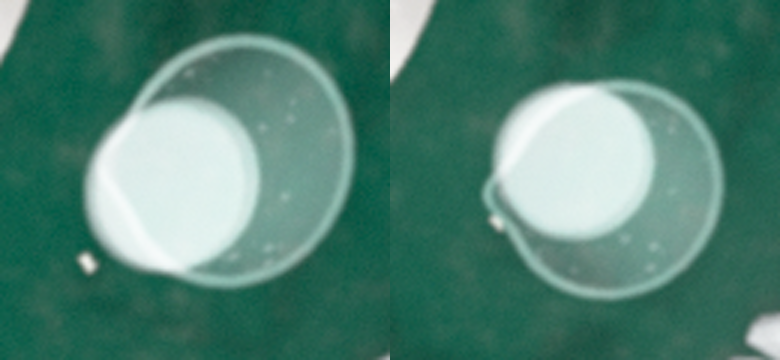

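In the crop the rim circle is clear: centre about (407,61) in w1 and (369,166) in w2, with the lip on the world -x side. I'll fit its outer edge, and move to a second view of the sensor.

```bash
python3 - <<'E'
from h import *
from scipy.optimize import least_squares
fits=[]
for n,u0,v0,r0 in(('w1',407.2,61.5,41),('w2',368.7,166.3,36)):
    c=load(n);g=c['image'][...,2].astype(float)  # red: table ~ low
    g=cv2.GaussianBlur(g,(3,3),0);P=[];Q=[]
    for a in np.radians(np.arange(-80,100,5)):
        rr=np.arange(r0+7,r0-8,-.25);x=(u0+rr*np.cos(a)).astype(np.float32);y=(v0+rr*np.sin(a)).astype(np.float32)
        p=cv2.remap(g.astype(np.float32),x[None],y[None],cv2.INTER_LINEAR)[0]
        k=np.argmax(p);bg=p[:8].mean();h=np.argmax(p>(bg+p[k])/2)   # outer half height
        P.append((x[h],y[h]))
    P=np.array(P)
    for z in(.09,.1,.11):
        X=np.array([onz(c,*p,z)[:2] for p in P])
        f=least_squares(lambda q:np.hypot(*(X-q[:2]).T)-q[2],[.68,-.04,.04],loss='soft_l1',f_scale=.001)
        print(n,z,f.x.round(4),'rms mm',(1e3*np.sqrt(np.mean(f.fun**2))).round(2))
c=load('w1');a=onz(c,331+228/3,8+160/3,.1)
c=load('w2');print('lip',onz(c,294+(488-390)/3,103+190/3,.102))
E
python3 -m crank '[[[-0.8,-0.4,0],[0,0,0]],[[-0.8,-0.4,0],[0,0,0]],[[-0.8,-0.4,0],[0,0,0]],[[-0.8,-0.4,0],[0,0,0]],[[0,0,0],[0,0,0]],[[0,0,0],[0,0,0]]]'
python3 - <<'E'
from h import *
c=snap('w3')
o=[]
for n in('w1','w3'):
    c=load(n);u,v=proj(c,[.56,-.35,.12]).round().astype(int);x,y=u-65,min(v-60,300);print(n,x,y)
    o.append(cv2.resize(c['image'][y:y+120,x:x+130],(390,360),interpolation=cv2.INTER_CUBIC))
cv2.imwrite('pics/sn.png',np.hstack(o))
E
```

```text
w1 0.09 [ 0.6793 -0.0406  0.0415] rms mm 0.09
w1 0.1 [ 0.6762 -0.0417  0.0405] rms mm 0.09
w1 0.11 [ 0.6731 -0.0427  0.0395] rms mm 0.09
w2 0.09 [ 0.6782 -0.0431  0.0415] rms mm 0.13
w2 0.1 [ 0.676  -0.0414  0.0405] rms mm 0.13
w2 0.11 [ 0.6738 -0.0398  0.0395] rms mm 0.12
lip [ 0.63063606 -0.04072709  0.102     ]
time: 5.35
tool_pos: [0.49, -0.2357, 0.3609]
orientation: [[0.0, 1.0, 0.0], [1.0, -0.0, 0.0], [0.0, 0.0, -1.0]]
ft_force: [-0.7, 0.0, -0.7]
grip_width: 0.0596
grasp_force: 0.0
w1 229 277
w3 283 211
```

View pics/sn.png

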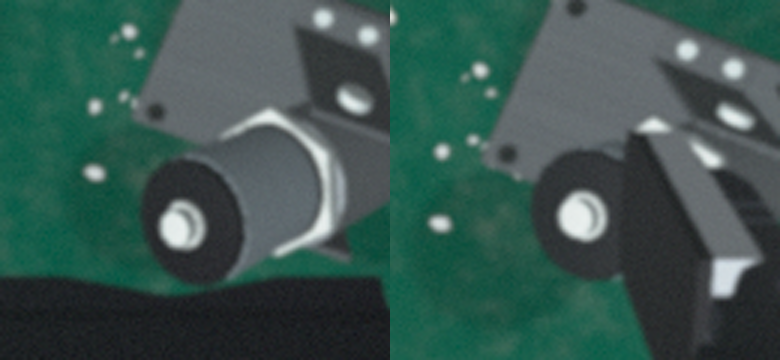

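In the crops, the plug's end centre is at about (289,353) in w1 and (346,283) in w3. A finger partly hides the sensor in w3. The plate corners in the top view give the heading.

Run:
```python
from h import *
c1,c3=load('w1'),load('w3')
t=cam('top')
print('plug',cross([(c1,229+180/3,277+226/3),(c3,283+190/3,211+217/3)]))
print('plug3',cross([(c1,229+180/3,277+226/3),(c3,283+190/3,211+217/3),(t,140+606/3,130+308/3)]))
K=[onz(t,140+u/3,130+v/3,.006) for u,v in((587,160),(697,208),(632,352),(525,305))]
print(np.round(K,3).tolist())
f=(K[2]+K[3]-K[0]-K[1])/2;s=(K[0]+K[3]-K[1]-K[2])/2
print('front dir',np.degrees(np.arctan2(f[1],f[0])),np.linalg.norm(f),'side',np.degrees(np.arctan2(s[1],s[0])),np.linalg.norm(s),'c',np.mean(K,0))
a=np.radians(np.arange(145,175,5))
```

```text
plug (array([ 0.55375096, -0.34964987,  0.14942533]), [np.float64(0.1), np.float64(0.1)])
plug3 (array([ 0.55368286, -0.34950771,  0.14963721]), [np.float64(0.1), np.float64(0.1), np.float64(0.1)])
[[0.685, -0.353, 0.006], [0.647, -0.441, 0.006], [0.532, -0.388, 0.006], [0.567, -0.305, 0.006]]
front dir 156.55858890018462 0.1268374892301933 side 66.89559535864011 0.09305152746093312 c [ 0.60796302 -0.37173498  0.006     ]
```

The beaker's rim is at (0.676,-0.0415,0.100), with both views agreeing. The disc's height also checks. The sensor tail reads about 4 mm low, so I'll re-measure it close up later. Now the disc's block.

```bash
python3 -m crank '[[[0.6,-0.2,0],[0,0,-0.85]],[[0.6,-0.2,0],[0,0,-0.85]],[[0.6,-0.2,0],[0,0,0]],[[0,0,0.8],[0,0,0]],[[0,0,0.8],[0,0,0]],[[0,0,0.8],[0,0,0]],[[0,0,0.8],[0,0,0]],[[0,0,0.8],[0,0,0]],[[0,0,0.4],[0,0,0]],[[0,0,0],[0,0,0]],[[0,0,0],[0,0,0]]]' 40
python3 - <<'E'
from h import *
s=read_state();R=s['orientation'];print(s['tool_pos'],R[0][1],R[1][1])
c=snap('w4');R=np.array(R)
d=R.T@(np.array([.4525,-.126,.016])-s['tool_pos'])/.06;print(d)
cv2.imwrite('pics/w4c.png',c['image'])
E
```

```text
time: 6.82
tool_pos: [0.4471, -0.1303, 0.0978]
orientation: [[-0.15, 0.989, 0.001], [0.989, 0.15, -0.0], [-0.001, 0.001, -1.0]]
ft_force: [0.5, -0.1, -0.0]
grip_width: 0.0401
grasp_force: 0.0
[ 0.44706814 -0.13030544  0.09779853] 0.9886681234841919 0.15011454331000185
[0.05816814 0.09893741 1.36337218]
```

View pics/w4.png

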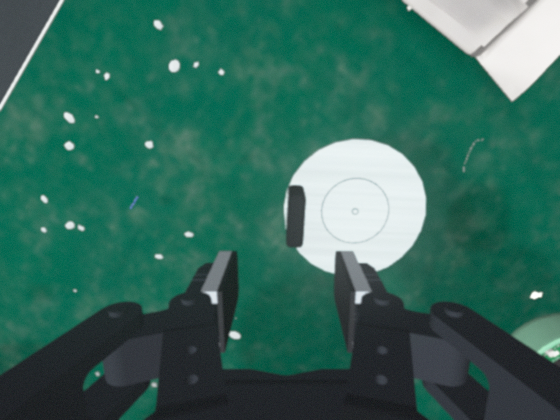

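The close view shows the block upright at about (296,216), aligned with the fingers, and the disc's centre mark at (355,211).

Run:
```python
from h import *
c=load('w4');s=read_state();R=np.array(s['orientation']);p=np.array(s['tool_pos'])
print('disc',onz(c,355,211,.011),'stereo',cross([(c,355,211),(load('w1'),240.85,134.55)]))
b=(c['image'].max(2)<70).astype(np.uint8);b[:,:270]=0;b[:,320:]=0;b[250:]=0;b[:170]=0
q=cv2.minAreaRect(np.argwhere(b)[:,::-1].astype(np.float32));print(q)
for z in(.03,.041):
    X=onz(c,*q[0],z);print(X,R.T@(X-p)/.06)
D=onz(c,355,211,.011);X=D-.039*R[:,1];print('from disc',X,R.T@(X-p)/.06)
```

```text
disc [ 0.49118697 -0.12244576  0.011     ] stereo (array([ 0.49113095, -0.12153538,  0.01232952]), [np.float64(0.6), np.float64(0.6)])
((295.0896911621094, 216.4758758544922), (14.445618629455566, 59.42668914794922), 3.3664605617523193)
[ 0.45204212 -0.126254    0.03      ] [0.05844132 0.08839307 1.13394203]
[ 0.45123116 -0.12299015  0.041     ] [0.11406496 0.08348933 0.95054397]
from disc [ 0.45262795 -0.12829365  0.01093557] [0.02368901 0.09242429 1.45172492]
```

```bash
python3 -m crank '[[[0.05,0.09,0.2],[0,0,0.3]],[[0,0,0.4],[0,0,0]],[[0,0,0.4],[0,0,0]],[[0,0,0.36],[0,0,0]],[[0,0,0],[0,0,0]]]'
python3 -m crank '[[[0,0,0],[0,0,0]],[[0,0,0],[0,0,0]],[[0,0,0],[0,0,0]],[[0,0,0],[0,0,0]],[[0,0,0],[0,0,0]],[[0,0,0],[0,0,0]],[[0,0,0],[0,0,0]],[[0,0,0],[0,0,0]]]' 0
```

```text
time: 7.5
tool_pos: [0.4513, -0.1266, 0.0153]
orientation: [[-0.124, 0.992, -0.0], [0.992, 0.124, 0.0], [0.0, -0.0, -1.0]]
ft_force: [-0.4, -0.5, 0.6]
grip_width: 0.0401
grasp_force: 0.0
time: 8.5
tool_pos: [0.452, -0.127, 0.0165]
orientation: [[-0.123, 0.992, 0.002], [0.992, 0.123, -0.001], [-0.001, 0.002, -1.0]]
ft_force: [-0.1, 1.4, 10.8]
grip_width: 0.0088
grasp_force: 59.1
```

```bash
python3 -m crank '[[[0,0,-0.1],[0,0,0]],[[0,0,-0.5],[0,0,0]],[[0,0,-0.7],[0,0,0]],[[0,0,-0.7],[0,0,0]],[[0,0,-0.7],[0,0,0]],[[0,0,0],[0,0,0]],[[0,0,0],[0,0,0]]]'
python3 - <<'E'
from h import *
c=snap('w5');s=read_state();R=np.array(s['orientation']);p=np.array(s['tool_pos'])
im=c['image'];hsv=cv2.cvtColor(im,cv2.COLOR_BGR2HSV)
m=((hsv[...,1]<70)&(hsv[...,2]>120)).astype(np.uint8)
n,lab,st,ce=cv2.connectedComponentsWithStats(m);k=1+np.argmax(st[1:,4]);print(st[k],ce[k])
# expected: disc centre 39 mm along tool y, top 5.5mm below TCP
X=p+.039*R[:,1];X[2]=p[2]-.0055;print('pred px',proj(c,X),p)
E
```

```text
time: 9.38
tool_pos: [0.4509, -0.1265, 0.1772]
orientation: [[-0.123, 0.992, -0.0], [0.992, 0.123, -0.0], [0.0, -0.0, -1.0]]
ft_force: [-0.2, 0.1, -1.3]
grip_width: 0.009
grasp_force: 58.7
[  271   158   242   170 24157] [390.39172911 236.40816327]
pred px [374.91929825 264.54430723] [ 0.45060287 -0.12645006  0.17661999]
```

View pics/w5.png

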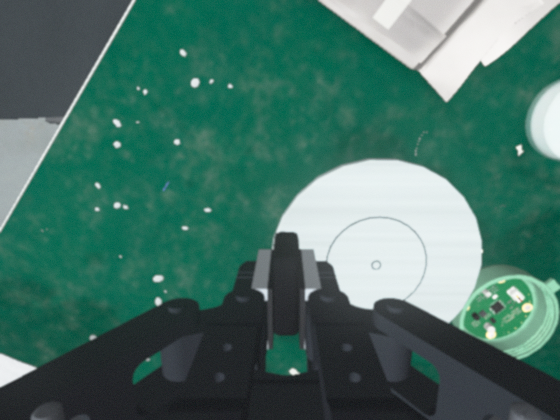

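The disc is held level as predicted, with its centre mark at (376,265) against (375,264.5) expected. Moving it over the beaker.

```bash
python3 -m crank '[[[0.15,0.5,0],[0,0,0]],[[0.19,0.65,0],[0,0,0]],[[0.19,0.65,0],[0,0,0]],[[0.19,0.65,0],[0,0,0]],[[0.14,0.5,0],[0,0,0]],[[0.08,0.3,0],[0,0,0]],[[0,0,0],[0,0,0]],[[0,0,0],[0,0,0]],[[0,0,0],[0,0,0]]]'
python3 - <<'E'
from h import *
c=snap('w6');s=read_state();R=np.array(s['orientation']);p=np.array(s['tool_pos'])
g=cv2.cvtColor(c['image'],cv2.COLOR_BGR2GRAY)
print('mark grey min near',[ (x,y) for y,x in np.argwhere(g[255:275,366:386]<g[255:275,366:386].min()+12)+[255,366]][:12])
D=onz(c,376,264.8,p[2]-.0055);print('disc',D,'to go',R.T@(np.array([.676,-.0415,p[2]])-[D[0],D[1],p[2]])/.06,p)
E
```

```text
time: 10.55
tool_pos: [0.637, -0.047, 0.177]
orientation: [[-0.123, 0.992, -0.001], [0.992, 0.123, 0.0], [0.0, -0.001, -1.0]]
ft_force: [-0.3, -0.4, -1.9]
grip_width: 0.0088
grasp_force: 58.8
mark grey min near [(np.int64(374), np.int64(261)), (np.int64(375), np.int64(261)), (np.int64(376), np.int64(261)), (np.int64(377), np.int64(261)), (np.int64(378), np.int64(261)), (np.int64(372), np.int64(262)), (np.int64(373), np.int64(262)), (np.int64(374), np.int64(262)), (np.int64(378), np.int64(262)), (np.int64(379), np.int64(262)), (np.int64(372), np.int64(263)), (np.int64(379), np.int64(263))]
disc [ 0.67567557 -0.04184811  0.17168769] to go [ 5.09307296e-03  6.07939838e-03 -2.37117304e-06] [ 0.63716986 -0.04696693  0.17718769]
```

```bash
python3 -m crank '[[[0,0,0.3],[0,0,0]],[[0,0,0.4],[0,0,0]],[[0,0,0.2],[0,0,0]],[[0,0,0],[0,0,0]],[[0,0,0],[0,0,0]]]'
python3 -m crank '[[[0,0,0.05],[0,0,0]],[[0,0,0.05],[0,0,0]],[[0,0,0.04],[0,0,0]],[[0,0,0],[0,0,0]],[[0,0,0],[0,0,0]]]'
```

```text
time: 11.22
tool_pos: [0.6382, -0.0468, 0.1241]
orientation: [[-0.123, 0.992, 0.001], [0.992, 0.123, -0.0], [-0.0, 0.001, -1.0]]
ft_force: [0.5, 0.3, -0.5]
grip_width: 0.0089
grasp_force: 58.7
time: 11.85
tool_pos: [0.6379, -0.0467, 0.1149]
orientation: [[-0.123, 0.992, 0.0], [0.992, 0.123, -0.0], [-0.0, 0.0, -1.0]]
ft_force: [-0.0, 0.1, -0.8]
grip_width: 0.0087
grasp_force: 58.7
```

```bash
python3 -m crank '[[[0,0,0.03],[0,0,0]],[[0,0,0],[0,0,0]],[[0,0,0],[0,0,0]]]'; python3 -m crank '[[[0,0,0.015],[0,0,0]],[[0,0,0],[0,0,0]],[[0,0,0],[0,0,0]]]'
```

```text
time: 12.22
tool_pos: [0.6378, -0.0467, 0.1131]
orientation: [[-0.123, 0.992, -0.0], [0.992, 0.123, 0.0], [0.0, -0.0, -1.0]]
ft_force: [-0.5, 1.2, -0.8]
grip_width: 0.009
grasp_force: 58.7
time: 12.6
tool_pos: [0.6378, -0.0467, 0.1122]
orientation: [[-0.123, 0.992, 0.0], [0.992, 0.123, 0.0], [-0.0, 0.0, -1.0]]
ft_force: [-0.6, 0.4, -0.4]
grip_width: 0.0092
grasp_force: 58.9
```

```bash
python3 -m crank '[[[0,0,0.015],[0,0,0]],[[0,0,0],[0,0,0]],[[0,0,0],[0,0,0]]]'; python3 -m crank '[[[0,0,0.01],[0,0,0]],[[0,0,0],[0,0,0]],[[0,0,0],[0,0,0]]]'
```

```text
time: 12.98
tool_pos: [0.6379, -0.0467, 0.1118]
orientation: [[-0.123, 0.992, 0.0], [0.992, 0.123, -0.0], [-0.0, 0.0, -1.0]]
ft_force: [-1.8, -0.4, 8.1]
grip_width: 0.009
grasp_force: 60.1
time: 13.35
tool_pos: [0.638, -0.0467, 0.1116]
orientation: [[-0.123, 0.992, 0.001], [0.992, 0.123, -0.0], [-0.0, 0.001, -1.0]]
ft_force: [-4.5, 0.2, 13.9]
grip_width: 0.0087
grasp_force: 61.0
```

Contact at the expected height. Back off a touch, release, rise straight up and look.

```bash
python3 -m crank '[[[0,0,-0.02],[0,0,0]],[[0,0,0],[0,0,0]]]' ; python3 -m crank '[[[0,0,0],[0,0,0]],[[0,0,0],[0,0,0]],[[0,0,0],[0,0,0]],[[0,0,0],[0,0,0]]]' 36; python3 -m crank '[[[0,0,-0.1],[0,0,0]],[[0,0,-0.3],[0,0,0]],[[0,0,-0.6],[0,0,0]],[[0,0,-0.8],[0,0,0]],[[0,0,-0.8],[0,0,0]],[[0,0,-0.7],[0,0,0]],[[0,0,0],[0,0,0]],[[0,0,0],[0,0,0]]]'
python3 -c "
from h import *
c=snap('w7')
X=lambda z:proj(c,[.676,-.0415,z])
print(X(.1),X(.106),c['C'])"
```

```text
time: 13.6
tool_pos: [0.6379, -0.0467, 0.112]
orientation: [[-0.123, 0.992, 0.0], [0.992, 0.123, -0.0], [-0.0, 0.0, -1.0]]
ft_force: [0.4, -0.4, 3.2]
grip_width: 0.0088
grasp_force: 59.3
time: 14.1
tool_pos: [0.6378, -0.0466, 0.1118]
orientation: [[-0.123, 0.992, -0.0], [0.992, 0.123, 0.0], [0.0, -0.0, -1.0]]
ft_force: [-0.2, -0.1, 0.7]
grip_width: 0.0358
grasp_force: 0.0
time: 15.1
tool_pos: [0.6375, -0.0466, 0.3103]
orientation: [[-0.123, 0.992, 0.0], [0.992, 0.123, -0.0], [-0.0, 0.0, -1.0]]
ft_force: [0.5, 0.8, -0.3]
grip_width: 0.036
grasp_force: 0.0
[325.71732382 176.66694885] [326.38135476 177.84185325] [0.62884386 0.02009945 0.45310648]
```

View pics/w7.png

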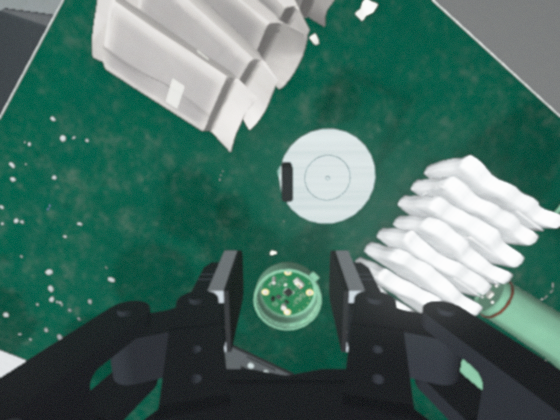

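The disc is seated and centred, with its mark at (327,177) against (326,178) predicted for seated height, and the cap is untouched. Now to the sensor, with the tool lined up along its axis (tool x level, tilted 40°).

```bash
python3 -m crank '[[[-0.71,-0.49,0],[0,0,0]],[[-0.71,-0.49,0],[0,0,0]],[[-0.71,-0.49,0],[0,0,0]],[[-0.71,-0.49,0],[0,0,0]],[[-0.71,-0.49,0],[0,0,0]],[[-0.71,-0.49,0],[0,0,0]],[[0,0,0],[0,0,0.815]],[[0,0,0],[0,0,0.815]],[[0,0,0],[0,0,0.815]],[[0,0,0],[0,0,0.815]],[[0,0,0],[-1,0,0]],[[0,0,0],[-1,0,0]],[[0,0,0],[-1,0,0]],[[0,0,0],[-1,0,0]],[[0,0,0],[-1,0,0]],[[0,0,0],[-1,0,0]],[[0,0,0],[-1,0,0]],[[0,0,0],[-1,0,0]],[[0,0,0],[0,0,0]],[[0,0,0],[0,0,0]]]' 85
python3 - <<'E'
from h import *
s=read_state();R=np.array(s['orientation']);p=np.array(s['tool_pos'])
a=np.array([-.590,.255,.766]);T=np.array([.5537,-.3496,.1495])
print(p,np.degrees(np.arccos(-R[2,2])),R.T@(T+.1*a-p)/.06,s['joint_positions'])
c=snap('w8');print(proj(c,T))
E
```

```text
time: 17.65
tool_pos: [0.4944, -0.3222, 0.3097]
orientation: [[0.16, 0.757, 0.633], [0.987, -0.123, -0.102], [0.0, 0.641, -0.767]]
ft_force: [-0.1, 0.4, 1.0]
grip_width: 0.085
grasp_force: 0.0
[ 0.49435103 -0.3222249   0.30971536] 39.88044250384868 [-0.030505   -0.88529714  1.07629923] [-0.94393674  0.18017859  1.8520612   0.75092588  0.72518043 -1.26182111]
[222.43394707 207.35421208]
```

```bash
python3 -m crank '[[[0,0,0],[0,-0.61,0.73]],[[0,0,0],[0,-0.61,0.73]],[[0,0,0],[0,-0.61,0.73]],[[0,-0.4,0],[0,0,0]],[[0,-0.4,0],[0,0,0]],[[0,0,0],[0,0,0]],[[0,0,0],[0,0,0]]]' 85
cat > s.py <<'E'
from h import *
import sys
name=sys.argv[1]
s=read_state();R=np.array(s['orientation']);p=np.array(s['tool_pos'])
a=np.array([-.590,.255,.766]);T=np.array([.5537,-.3496,.1495])
print(p,R.round(3).tolist(),R.T@(T+.1*a-p)/.06)
c=snap(name);q=proj(c,T);print('pred',q)
im=c['image'];u,v=q.round().astype(int);o=[max(v-70,0),max(u-70,0)]
w=im[o[0]:v+70,o[1]:u+70]
g=cv2.cvtColor(w,cv2.COLOR_BGR2GRAY)
n,lab,st,ce=cv2.connectedComponentsWithStats((g>150).astype(np.uint8))
for k in range(1,n):
    if st[k,4]>40: print('bright',st[k].tolist(),(ce[k]+o[::-1]).round(1))
n,lab,st,ce=cv2.connectedComponentsWithStats((w.max(2)<60).astype(np.uint8))
for k in range(1,n):
    if st[k,4]>150: print('dark',st[k].tolist(),(ce[k]+o[::-1]).round(1))
E
python3 s.py w9
```

```text
time: 18.58
tool_pos: [0.4616, -0.3081, 0.28]
orientation: [[0.398, 0.702, 0.59], [0.917, -0.305, -0.256], [-0.0, 0.644, -0.765]]
ft_force: [0.6, 0.2, 0.5]
grip_width: 0.0853
grasp_force: 0.0
[ 0.46160781 -0.30813209  0.27998919] [[0.398, 0.702, 0.59], [0.917, -0.305, -0.256], [-0.0, 0.644, -0.765]] [-0.02443405 -0.10968224  1.08123563]
pred [277.96900451 188.42154763]
bright [32, 5, 9, 10, 66] [244.  127.3]
bright [48, 4, 9, 9, 64] [260.2 126. ]
bright [67, 14, 14, 7, 82] [281.  135.2]
bright [41, 21, 99, 60, 2139] [318.3 162. ]
bright [60, 60, 21, 20, 325] [277.8 187.5]
bright [35, 73, 9, 9, 58] [247.3 195. ]
bright [133, 95, 7, 30, 171] [344.2 228. ]
```

```bash
python3 -c "
from h import *
c=load('w9');cv2.imwrite('pics/w9c.png',cv2.resize(c['image'][100:250,190:390],(800,600),interpolation=cv2.INTER_CUBIC))
print(cross([(load('w1'),289,352.4),(load('w3'),346.3,283.3),(c,277.8,187.5)]))"
```

```text
(array([ 0.55366205, -0.34899201,  0.15006006]), [np.float64(0.2), np.float64(0.3), np.float64(0.5)])
```

View pics/w9c.png

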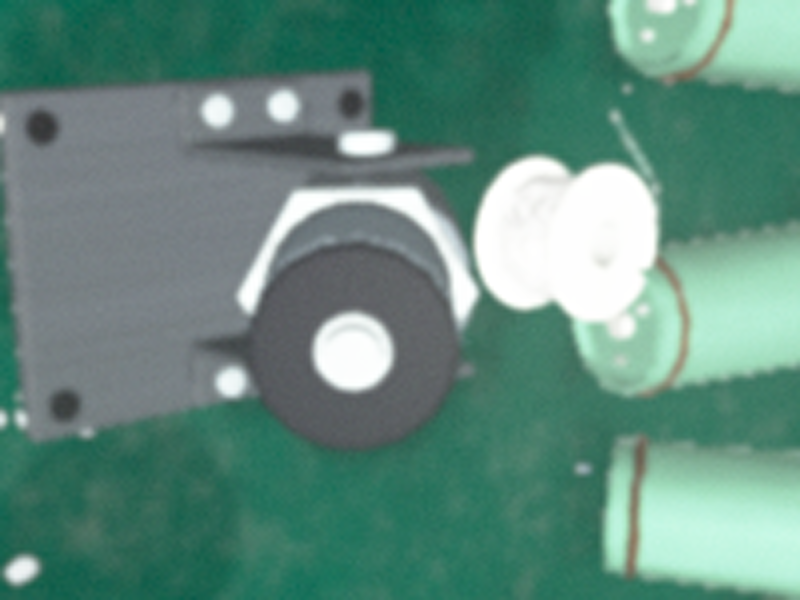

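The view nearly along the axis shows the black cap's centre at crop (354,347), the plug at (353,350) and the hexagon collar's centre at about (358,294). I'll check the axis against these.

Run:
```python
from h import *
c=load('w9');s=read_state();R=np.array(s['orientation'])
T=np.array([.5537,-.3492,.1498])
cr=lambda X:((proj(c,X)-[190,100])*4).round(1)
for az in(154,156.6,159):
  for el in(37,40,43):
    e=np.radians(el);z=np.radians(az);a=np.array([np.sin(e)*np.cos(z),np.sin(e)*np.sin(z),np.cos(e)])
    print(az,el,cr(T),cr(T-.008*a),cr(T-.069*a),'mouth z',(T-.077*a)[2].round(4))
a=-R[:,2];print(R.T@(T-a*.0-c['C'])/.06)
p=np.array(s['tool_pos']);print('tail in tool mm',R.T@(T-p)*1e3)
```

```text
154 37 [352.2 352.3] [350.9 345.4] [343.  301.6] mouth z 0.0883
154 40 [352.2 352.3] [352.8 345.4] [357. 302.] mouth z 0.0908
154 43 [352.2 352.3] [354.7 345.5] [370.9 302.5] mouth z 0.0935
156.6 37 [352.2 352.3] [350.9 344.4] [343.  294.4] mouth z 0.0883
156.6 40 [352.2 352.3] [352.8 344.4] [357.  294.3] mouth z 0.0908
156.6 43 [352.2 352.3] [354.8 344.4] [371.  294.4] mouth z 0.0935
159 37 [352.2 352.3] [350.9 343.5] [342.9 287.8] mouth z 0.0883
159 40 [352.2 352.3] [352.8 343.4] [356.9 287.2] mouth z 0.0908
159 43 [352.2 352.3] [354.7 343.4] [370.9 286.8] mouth z 0.0935
[-1.13329861 -0.10689479  5.12784375]
tail in tool mm [ -0.96296753  -6.6969139  164.56531284]
```

The axis agrees (heading 156.6°, 40°). Lateral errors are 1 mm and 6.7 mm, so I'll correct them and advance 223 mm to the housing.

```bash
python3 -m crank '[[[-0.016,-0.112,0.3],[0,0,0]],[[0,0,0.5],[0,0,0]],[[0,0,0.5],[0,0,0]],[[0,0,0.3],[0,0,0]],[[0,0,0],[0,0,0]],[[0,0,0],[0,0,0]]]' 85
python3 s.py w10
python3 - <<'E'
from h import *
s=read_state();R=np.array(s['orientation']);print(R.T@(np.array([.5537,-.3492,.1498])-s['tool_pos'])*1e3)
E
```

```text
time: 19.38
tool_pos: [0.5123, -0.3308, 0.2019]
orientation: [[0.398, 0.702, 0.59], [0.917, -0.305, -0.256], [0.0, 0.643, -0.766]]
ft_force: [-0.2, -0.1, -0.0]
grip_width: 0.085
grasp_force: 0.0
[ 0.51233796 -0.33083596  0.20193451] [[0.398, 0.702, 0.59], [0.917, -0.305, -0.256], [0.0, 0.643, -0.766]] [-0.01388029  0.0184795  -0.51058751]
pred [287.67380494 221.82499516]
bright [29, 0, 111, 61, 2385] [322.4 174.3]
bright [55, 55, 29, 28, 607] [287.2 220.3]
bright [23, 61, 9, 9, 71] [245.1 217.1]
bright [119, 134, 17, 6, 70] [346.1 289.1]
[-0.29737924  1.07391297 69.2299862 ]
```

```bash
python3 -m crank '[[[0,0.018,0.3],[0,0,0]],[[0,0,0.4],[0,0,0]],[[0,0,0.4],[0,0,0]],[[0,0,0.4],[0,0,0]],[[0,0,0.35],[0,0,0]],[[0,0,0.19],[0,0,0]],[[0,0,0.1],[0,0,0]],[[0,0,0],[0,0,0]]]' 85
python3 -c "
from h import *
s=read_state();R=np.array(s['orientation']);print(R.T@(np.array([.5537,-.3492,.1498])-s['tool_pos'])*1e3)
snap('w11')"
```

```text
time: 20.42
tool_pos: [0.5886, -0.364, 0.104]
orientation: [[0.398, 0.702, 0.59], [0.917, -0.305, -0.256], [0.0, 0.643, -0.766]]
ft_force: [-0.5, 0.1, 0.5]
grip_width: 0.0853
grasp_force: 0.0
[ -0.29674881   0.40195781 -59.48289287]
```

Free of contact. Close.

```bash
python3 -m crank '[[[0,0,0],[0,0,0]],[[0,0,0],[0,0,0]],[[0,0,0],[0,0,0]],[[0,0,0],[0,0,0]],[[0,0,0],[0,0,0]],[[0,0,0],[0,0,0]]]' 30; python3 -c "
from h import *
print(read_state()['moment'])"
```

```text
time: 21.22
tool_pos: [0.5884, -0.364, 0.104]
orientation: [[0.399, 0.702, 0.59], [0.917, -0.305, -0.256], [0.0, 0.643, -0.766]]
ft_force: [-5.0, 1.6, 9.2]
grip_width: 0.0469
grasp_force: 59.9
[ 0.14348734  0.28041893 -0.03620434]
```

```bash
python3 -m crank '[[[0,0,-0.05],[0,0,0]],[[0,0,-0.1],[0,0,0]],[[0,0,-0.1],[0,0,0]],[[0,0,-0.15],[0,0,0]],[[0,0,0],[0,0,0]]]'; python3 -m crank '[[[0,0,-0.25],[0,0,0]],[[0,0,-0.25],[0,0,0]],[[0,0,-0.25],[0,0,0]],[[0,0,-0.25],[0,0,0]],[[0,0,-0.3],[0,0,0]],[[0,0,-0.4],[0,0,0]],[[0,0,-0.4],[0,0,0]],[[0,0,0],[0,0,0]]]'
```

```text
time: 21.85
tool_pos: [0.5741, -0.3578, 0.1225]
orientation: [[0.399, 0.702, 0.59], [0.917, -0.305, -0.256], [0.0, 0.643, -0.766]]
ft_force: [2.2, -0.8, 0.3]
grip_width: 0.0468
grasp_force: 62.1
time: 22.85
tool_pos: [0.4996, -0.3253, 0.2191]
orientation: [[0.398, 0.702, 0.59], [0.917, -0.305, -0.256], [-0.0, 0.643, -0.766]]
ft_force: [0.8, 0.1, -3.5]
grip_width: 0.0466
grasp_force: 63.6
```

Sensor is out and held. Rise, turn it upright, then cross to the beaker.

```bash
python3 -m crank '[[[0,0.3,-0.36],[0,0,0]],[[0,0.45,-0.54],[0,0,0]],[[0,0.45,-0.54],[0,0,0]],[[0,0.1,-0.12],[0.5,0,0]],[[0,0,0],[1,0,0]],[[0,0,0],[1,0,0]],[[0,0,0],[1,0,0]],[[0,0,0],[1,0,0]],[[0,0,0],[1,0,0]],[[0,0,0],[1,0,0]],[[0,0,0],[1,0,0]],[[0,0,0],[0.5,0,0]],[[0,0,0],[0,0,0]],[[0,0,0],[0,0,0]]]'
python3 - <<'E'
from h import *
s=read_state();R=np.array(s['orientation']);D=onz(load('w7'),327.5,177.5,.1055);print('disc',D)
print(R.T@(D+[0,0,.188]-s['tool_pos'])/.06)
snap('w12')
E
```

```text
time: 24.6
tool_pos: [0.5, -0.325, 0.3394]
orientation: [[0.397, 0.918, 0.001], [0.918, -0.397, 0.002], [0.002, 0.0, -1.0]]
ft_force: [0.3, -0.6, -2.6]
grip_width: 0.0469
grasp_force: 63.6
disc [ 0.67707816 -0.04112934  0.1055    ]
[5.51272202 0.82868095 0.77747821]
```

```bash
python3 -m crank '[[[0.3,0.05,0],[0,0,0]],[[0.6,0.1,0],[0,0,0]],[[0.7,0.1,0],[0,0,0]],[[0.7,0.1,0],[0,0,0]],[[0.7,0.1,0],[0,0,0]],[[0.7,0.1,0],[0,0,0]],[[0.7,0.1,0],[0,0,0]],[[0.6,0.1,0],[0,0,0]],[[0.4,0.07,0],[0,0,0]],[[0.1,0.01,0],[0,0,0]],[[0,0,0],[0,0,0]],[[0,0,0],[0,0,0]],[[0,0,0],[0,0,0]]]'
python3 - <<'E'
from h import *
s=read_state();R=np.array(s['orientation']);p=np.array(s['tool_pos']);D=np.array([.677,-.0412,.1055])
print(R.T@(D+[0,0,.188]-p)/.06)
c=snap('w13');sc=snap('s13','scene')
for n,k in(('w',c),('s',sc)):
  for z in(0,.07,.088,.147):
    print(n,z,[proj(k,p+R@np.array([o[0],o[1],.088-z])).round(1).tolist() for o in((0,0),(.02,0),(-.02,0),(0,.02),(0,-.02))])
print('disc px',proj(sc,D),proj(c,D))
# profiles: along the tool's -x direction in wrist image, and the scene column
g=cv2.cvtColor(c['image'],cv2.COLOR_BGR2GRAY);u=int(proj(c,p)[0]);print('wcol',u,g[150:400:4,u].tolist())
g=cv2.cvtColor(sc['image'],cv2.COLOR_BGR2GRAY);q=proj(sc,p+R@np.array([0,0,.088]));u,v=int(q[0]),int(q[1]);print('scol',v,g[max(v-40,0):v+40:2,u].tolist())
E
```

```text
time: 26.28
tool_pos: [0.6766, -0.0435, 0.3406]
orientation: [[0.399, 0.917, 0.0], [0.917, -0.399, 0.0], [0.0, 0.0, -1.0]]
ft_force: [-0.2, 1.1, -2.7]
grip_width: 0.0463
grasp_force: 63.6
[ 0.03706982 -0.00891408  0.78438732]
w 0 [[286.3, 212.2], [286.3, 182.0], [286.3, 241.1], [317.1, 212.2], [255.6, 212.2]]
w 0.07 [[286.7, 253.9], [286.7, 212.9], [286.6, 292.6], [329.4, 253.9], [243.9, 254.0]]
w 0.088 [[286.8, 270.5], [286.8, 225.3], [286.8, 312.8], [334.3, 270.5], [239.3, 270.6]]
w 0.147 [[287.6, 366.0], [287.7, 298.5], [287.5, 426.5], [362.6, 365.9], [212.6, 366.0]]
s 0 [[249.9, 99.3], [246.8, 96.4], [253.2, 102.4], [260.0, 98.1], [239.8, 100.6]]
s 0.07 [[248.2, 62.1], [245.0, 59.6], [251.5, 64.6], [258.5, 61.0], [237.6, 63.2]]
s 0.088 [[247.7, 52.1], [244.5, 49.8], [251.0, 54.5], [258.2, 51.0], [237.1, 53.1]]
s 0.147 [[246.0, 17.9], [242.7, 16.1], [249.4, 19.8], [256.9, 17.1], [235.1, 18.7]]
disc px [252.76291222 169.39520924] [285.45242528 170.49751494]
wcol 286 [195, 221, 217, 218, 218, 195, 216, 217, 219, 112, 114, 110, 109, 112, 187, 120, 85, 90, 90, 90, 92, 88, 84, 87, 84, 88, 84, 86, 81, 84, 98, 98, 30, 38, 40, 39, 39, 39, 39, 35, 39, 38, 36, 43, 41, 40, 99, 206, 156, 98, 101, 106, 200, 212, 211, 213, 184, 31, 31, 26, 24, 30, 27]
scol 99 [114, 182, 154, 129, 121, 124, 123, 121, 118, 115, 112, 119, 118, 118, 122, 121, 126, 129, 124, 113, 73, 158, 173, 175, 174, 173, 173, 175, 175, 173, 175, 175, 174, 175, 174, 174, 173, 174, 175, 175]
```

```bash
python3 -m crank '[[[0.037,-0.009,0.1],[0,0,0]],[[0,0,0.25],[0,0,0]],[[0,0,0.25],[0,0,0]],[[0,0,0.15],[0,0,0]],[[0,0,0.1],[0,0,0]],[[0,0,0],[0,0,0]],[[0,0,0],[0,0,0]],[[0,0,0],[0,0,0]],[[0,0,0],[0,0,0]]]'
python3 - <<'E'
from h import *
s=read_state();R=np.array(s['orientation']);p=np.array(s['tool_pos'])
print(p,R.round(4).tolist())
c=snap('w14');sc=snap('s14','scene')
A=lambda k,z,o=(0,0):proj(k,p+R@np.array([o[0],o[1],.0837-z])).round(1)
g=cv2.cvtColor(sc['image'],cv2.COLOR_BGR2GRAY).astype(int)
for z in(.01,.03,.05,.06):
    u,v=A(sc,z);r=int(round(v));print('s',z,u,v,'r',20*528/np.linalg.norm(sc['C']-p)/1e3,g[r-1:r+2,int(u)-16:int(u)+17].mean(0).round().astype(int).tolist())
u,v=A(sc,0);print('face',u,v,g[int(v)-8:int(v)+14,int(u)-2:int(u)+3].mean(1).round().tolist())
g=cv2.cvtColor(c['image'],cv2.COLOR_BGR2GRAY).astype(int)
for z in(.01,.03,.05):
    u,v=A(c,z,(.012,0));r=int(v);print('w',z,u,v,'left',g[r,int(u)-45:int(u)-15].tolist(),'right',g[r,int(u)+15:int(u)+45].tolist())
u,v=A(c,0,(.02,0));print('wface',u,v,g[int(v)-8:int(v)+9,int(u)].tolist())
print('disc in scene',proj(sc,[.677,-.0412,.1055]))
E
```

```text
time: 27.5
tool_pos: [0.6773, -0.0404, 0.2897]
orientation: [[0.398, 0.917, 0.001], [0.917, -0.398, 0.0], [0.001, 0.0, -1.0]]
ft_force: [0.8, -0.0, -2.6]
grip_width: 0.0468
grasp_force: 63.6
[ 0.67734626 -0.04040053  0.28968616] [[0.3984, 0.9172, 0.0006], [0.9172, -0.3984, 0.0004], [0.0006, 0.0004, -1.0]]
s 0.01 250.1 117.3 r 10.368510910508908 [175, 175, 174, 175, 175, 170, 153, 135, 132, 133, 135, 134, 133, 132, 130, 126, 123, 120, 118, 114, 110, 107, 103, 99, 95, 101, 130, 160, 173, 176, 174, 175, 175]
s 0.03 249.6 107.3 r 10.368510910508908 [174, 175, 175, 175, 174, 168, 143, 125, 130, 133, 133, 132, 131, 129, 127, 127, 124, 122, 117, 114, 111, 108, 106, 102, 99, 95, 105, 143, 168, 173, 174, 174, 174]
s 0.05 249.1 97.1 r 10.368510910508908 [174, 174, 173, 174, 174, 169, 153, 137, 131, 131, 132, 132, 131, 130, 130, 129, 126, 122, 119, 116, 112, 106, 101, 97, 95, 90, 98, 138, 167, 174, 174, 175, 174]
s 0.06 248.9 92.0 r 10.368510910508908 [175, 174, 173, 172, 171, 171, 162, 147, 142, 143, 144, 148, 152, 156, 153, 148, 143, 137, 134, 131, 127, 121, 117, 112, 105, 99, 100, 120, 150, 
[... 576 characters left out ...]
07, 203, 204, 207, 203, 204, 204, 208, 207, 207, 207, 207, 206, 207, 209, 207, 209, 208, 206, 206] right [204, 208, 206, 207, 205, 206, 207, 206, 207, 205, 205, 206, 207, 207, 207, 205, 206, 206, 206, 204, 199, 183, 150, 127, 128, 156, 169, 150, 112, 81]
w 0.05 286.6 219.4 left [156, 183, 199, 206, 209, 205, 208, 208, 207, 206, 199, 181, 153, 125, 100, 74, 58, 59, 63, 72, 77, 83, 86, 87, 87, 87, 86, 85, 87, 83] right [83, 87, 85, 85, 85, 86, 85, 86, 83, 81, 79, 75, 67, 63, 59, 67, 87, 123, 156, 185, 199, 205, 208, 209, 206, 206, 204, 195, 170, 138]
wface 286.3 183.4 [209, 208, 209, 209, 209, 205, 189, 180, 182, 168, 130, 106, 105, 107, 108, 107, 107]
disc in scene [252.76291222 169.39520924]
```

The face is about 101 mm above the disc and centred within 1 mm, and the scene camera shows the barrel plumb. One last numeric check on the disc and stillness, then hand in.

```bash
python3 -m crank '[[[0,0,0],[0,0,0]],[[0,0,0],[0,0,0]],[[0,0,0],[0,0,0]]]'
python3 - <<'E'
from h import *
sc=load('s14');hsv=cv2.cvtColor(sc['image'],cv2.COLOR_BGR2HSV);m=((hsv[...,2]>110)&(hsv[...,1]<70)).astype(np.uint8)
D=np.array([.677,-.0412,.1055]);w=sc['W'][:,0]*[1,1,0];w/=np.linalg.norm(w);f=np.array([-w[1],w[0],0])
print('pred l/r',proj(sc,D-.046*w),proj(sc,D+.046*w),'near/far',proj(sc,D-.046*f),proj(sc,D+.046*f))
for r in(164,169,174): print(r,hsv[r,205:305:3,2].tolist())
s=read_state();print(np.abs(s['joint_vel']).max(),s['time'])
E
```

```text
time: 27.98
tool_pos: [0.6773, -0.0404, 0.2894]
orientation: [[0.398, 0.917, 0.0], [0.917, -0.398, 0.0], [0.0, -0.0, -1.0]]
ft_force: [-0.6, -0.1, -2.5]
grip_width: 0.0467
grasp_force: 63.6
pred l/r [230.19039814 169.62918731] [275.34631432 169.1611183 ] near/far [251.40462588 179.37200365] [254.02386063 160.13337492]
164 [178, 178, 178, 177, 178, 178, 178, 177, 178, 129, 42, 46, 53, 89, 184, 195, 195, 198, 198, 196, 194, 182, 182, 177, 178, 179, 178, 176, 176, 177, 243, 244, 239, 239]
169 [178, 178, 177, 177, 176, 177, 176, 176, 178, 152, 42, 43, 41, 35, 154, 197, 187, 200, 200, 197, 193, 194, 194, 182, 121, 107, 89, 89, 78, 80, 231, 242, 239, 233]
174 [178, 178, 177, 178, 177, 176, 161, 167, 159, 175, 131, 42, 120, 42, 137, 186, 193, 184, 186, 190, 195, 197, 193, 130, 81, 82, 83, 82, 78, 83, 234, 238, 234, 242]
0.002322357387353681 27.975
```

```bash
python3 -c "
from plant import hand_in
print(hand_in())"
```

```text
the job is handed in; nothing more can be done
None
```

The disc is seated on the beaker's rim and released, and the job is handed in at about 28 s with the arm still holding the sensor face-down over the disc's middle, its face about 101 mm above it by camera; the beaker stayed upright and the arm never went near the open cap.

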